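# Eject the analyser's sample tray and catch it

## Robot

A 6-joint arm with a two-finger parallel gripper is mounted at the origin on the work surface. World frame = base frame: x ahead of the robot, y to its left, z up, the work surface at z = 0. Lengths are in m, angles in rad, forces in N, time in s.
With the tool pointing down it reaches from about 0.35 to 0.975 m from the base axis. Payload 4.9 kg.
Tool frame: the origin (TCP) lies at the very end of the fingers, on their centre line; the grasp point (between the pads) lies 19 mm behind it; z points along the fingers, x is the direction in which the jaws open and shut, and the axes are right-handed (so a half turn about z gives the same grasp; the last joint's range is limited). The gripper opens to 85 mm and grips with 20 to 120 N. Pads are 22 mm wide; open, the fingers measure 114 mm over their backs; the gripper's body (76 mm by 85 mm) begins 54 mm behind the grasp point. The pads swing forward as they close: fully open they stand 13 mm farther back than shut.
Start: joints at [-0.119, 0.053, 1.613, -0, 1.476, -0.119], TCP at [0.625, 0, 0.231] pointing down, gripper open.
Joint ranges: [-3.01, 3.01], [-1.01, 2.22], [0.06, 2.58], [-1.02, 4.17], [0.09, 2.62], [-3.14, 3.14]. Speed limits (rad/s): [2.57, 2.57, 3.14, 3.14, 3.14, 3.14].

## Interface

Orientations are given as a rotation vector (axis times angle).
In Python, from station import readout, viewer, ctrl, nets gives the robot as it stands. The module is installed in compiled form; this text tells all that it offers.
- The arm moves only by the tool step_arm, never from a script. Its argument "moves" is a list that holds one entry, the list of rows, each a list of 4 numbers: the shift along the world's x, y, z in cm, then the turn about the world's z in rad. In form: [[[dx, dy, dz, yaw], ...]]. A call has 1 to 10 rows; each row shifts and turns the commanded pose from where the row before left it; what a row does not reach is not made up. A row lasts 1/12 s, in which the tool goes at most 41.7 mm and 7.16 degrees, less where a joint would pass 70% of its speed; a pose out of reach is approached as far as the arm can. A call is refused whole if a number of a shift passes 4.17 or a number of a turn 0.125, either way. A call with a gripper value outside its range is refused whole. "grip" is the closure, from 0 (fully open) to 1 (shut), set as the call begins (left out, the last holds). The fingers move at their own pace and stop on an object; "squeeze" is the grip in N (left out, the last holds). Time passes only in rows, so rows that do not move let the fingers close. It gives the time, the measured TCP pose, the force and the opening at its end, in the units of the state.
- readout.get_obs(): the state, without advancing time (a new reading comes with each control period).
- viewer.get_image(name): name is "scene" or "side" or "wrist"; returns the picture (384x512x3 uint8, blue, green, red); there is no depth.
- viewer.calibration(name): a dict with "camera_matrix" (3x3 intrinsics, pixels), "R" (3x3) and "t" (3): a world point X has camera coordinates R X + t. Camera axes: x right, y down, z forward; pixel columns grow to the right and rows downward; lengths in m; the calibration is good to about 2 mm. A picture is of the moment at which its call begins: read the wrist's pose just before it. calibration takes no time and is no camera call; for the wrist camera it gives the pose at the moment of the call.
- ctrl.finish_job(): hands the job in, once; it reports no verdict.
Trained networks look in the newest picture that a camera, given by its name, has taken for a name from the list of things; names that differ only in an ending like _2 or _b are one class to them, and where a whole thing is asked for, a point or a joint stands for the part that bears it (a point fixed in the world has none). Each returns a list of dicts, best first, with "confidence" (0 to 1); they miss things now and then, are a little off and sometimes report something else, mostly with a low value. They report only what shows in the picture. A call takes as long as a camera call.
- nets.masks_of(camera, thing): "region" (384x512 bool, what is visible of it) and "box" ([left, top, right, bottom] in pixels, round what is visible of it).
- nets.pinpoint(camera, thing): "at" ([column, row] in pixels: a listed point, or the origin of a listed thing).
The state is a dict: "t": time; "q": joint angles; "dq": joint speeds; "effort": joint torques, N m; "tool_pos": TCP position; "tool_rot": TCP orientation; "contact_force": force on the tool from outside, world axes, zero at the start; "wrist_torque": the same for the moment, N m; "opening": finger opening in m.
Only numpy, scipy, OpenCV 4.12 (cv2) and the standard library are available. Lean on these libraries where they do the work, as an engineer would, in place of code of your own. Each camera call takes 0.05 s, during which the arm holds its last target. There are 200 camera calls.

## Task

Open the sample tray of the roast-colour analyser: with one fingertip press the wide release key beside the tray right down, while the other finger waits about a finger's breadth in front of the tray, and keep the key down until the sprung tray has been caught and stands still against that other finger. Then draw back and let the tray follow the finger slowly all the way out to its stop, and leave it open, with the hand clear and the sample cell sitting in its seat on the tray. Nothing is gripped or lifted; do not touch the sample cell, and leave everything else on the table where it stands.

Things in the scene. Friction and masses are not known exactly. Their poses are not given: they have to be found in the camera images.
- analyser: White bench instrument, fixed, 330 x 220 mm. Origin at table level, 200 mm behind the front edge of its sill, half-way across. x runs from its front to its back (the tray comes out along -x), y to its left (seen by someone facing its front from the robot's side), z up. Housing: front face at x -95, 86 high there and 118 high behind x 5.
- sill (a point): Centre of the flat top of the sill in front of the housing, at x -148, y 0, z 30 in the analyser's frame; the sill spans x -200 to -95, y -110 to 110. On it: the release key, the tray's steel latch (y 46 to 60, x -112 to -100, up to z 44) and, at y -80, two small fixed round buttons 5 mm high, to be left alone.
- tray_front (a point): Middle of the outer face of the tray's black front panel, facing the analyser's -x. Panel 96 wide (y), 6 thick, 13 mm up and down from this point (z 34.5 to 61), 4.5 mm clear of the sill. Moves with the tray: in the analyser's frame at x -106, y 0, z 48 when shut and x -176 when fully out.
- tray_seat (a point): Where the centre of the sample cell belongs: 10 mm above the floor of the steel tray, 46 mm behind the outer face of its front panel; four bars 3.5 mm high keep the cell there.
- tray (a joint): How far the tray (0.3 kg) is out, in m: 0 shut and latched, 0.070 fully out at its stop, where it stays. A spring pushes it out with 4.5 N when shut and 1.5 N at the stop, barely damped: once unlatched and unhindered it runs to its stop in about 0.2 s.
- key_top (a point): Centre of the top of the release key, a ribbed black paddle 44 (x) x 32 (y) mm on the sill, left of the tray: when up, at x -135, y 77, z 44.5 in the analyser's frame. It is pressed straight down.
- key (a joint): How far the release key is pressed, in m: 0 up, 0.008 right down. Spring: 2 N to start, 5 N right down. Its latch lets go of the tray at about 0.005; it springs up again when released.
- cell_mid (a point): Centre (half-way up) of the sample cell, a closed aluminium disc 56 across x 20 high, 0.12 kg, loose in its seat on the tray and inside the analyser while the tray is shut.
- spare_mid (a point): Centre of the spare sample cell, the same kind, 56 across x 20 high, on the table to the analyser's right of the sill. Bystander.
- trier_mid (a point): Middle of the trier (sampling scoop with wooden handle), about 200 long, 32 high, lying on the table to the analyser's right. Bystander.
- spoon: Steel cupping spoon, 160 long, lying on the table to the analyser's left. Bystander.
- bowl: White cupping bowl, 90 across x 65 high, left of the spoon; origin at the centre of its underside. Bystander.
- mug: Blue mug, 80 across x 90 high, with a handle, towards one side of the table. Bystander.
- tin: Steel tin with a paper label, 74 across x 110 high, towards the other side. Bystander.

How it is judged:
By the outcome, as a careful person would: the job done as asked, in the order asked, and still so for the second after the job is handed in, with the robot touching nothing.
It also fails if it takes over 35 s, if anything falls off the work surface, if the arm or the gripper's body presses on something with over 40 N, if the wrist force passes 120 N, or if a joint passes its speed limit or range.

## Working session

There is one attempt and no reset: what is moved stays moved. The work goes in short steps, Python scripts to look and compute and a tool call to move; the robot and the scene stay as the last step left them, time stands still between calls to the robot, and variables do not carry over. Pictures are saved under pics/ and viewed, about 8 in all and at most 12, crops included, and the job is handed in when it is done.

Besides the shell and the picture viewer there is one more tool, called after "Emit:" as a command line: name --argument value ..., lists and objects as JSON in quotes. step_arm: Moves the arm, as the interface text tells. Its arguments: {"type":"object","properties":{"moves":{"type":"array","items":{"type":"array","items":{"type":"array","items":{"type":"number"}}}},"grip":{"type":"number"},"squeeze":{"type":"number"}},"required":["moves"]}

```bash
mkdir -p pics
cat > h.py <<'E'
import numpy as np, cv2
from station import readout, viewer, ctrl, nets
def snap(c,n):
    im=np.ascontiguousarray(viewer.get_image(c)); cv2.imwrite(f'pics/{n}.png',im); return im
def ray(c,px):
    k=viewer.calibration(c);K=np.array(k['camera_matrix']);R=np.array(k['R']);t=np.array(k['t']).ravel()
    return -R.T@t, R.T@np.linalg.solve(K,[px[0],px[1],1])
def onz(c,px,z):
    o,d=ray(c,px); return o+d*(z-o[2])/d[2]
def proj(c,X):
    k=viewer.calibration(c);p=np.array(k['camera_matrix'])@(np.array(k['R'])@np.array(X)+np.array(k['t']).ravel()); return p[:2]/p[2]
E
python3 - <<'E'
from h import *
s=readout.get_obs();print(s['t'],s['tool_pos'],s['tool_rot'])
for c in ['scene','side','wrist']:
    snap(c,c+'0')
    print(c, ray(c,(256,192)))
    for n,z in [('analyser',0),('sill',.03),('tray_front',.048),('key_top',.0445),('spare_mid',.01),('trier_mid',.016),('bowl',0),('spoon',0)]:
        for d in nets.pinpoint(c,n)[:1]: print(n,d['confidence'],np.round(d['at'],1),np.round(onz(c,d['at'],z),4))
a=cv2.imread('pics/scene0.png');b=cv2.imread('pics/side0.png')
E
```

```text
0.0 [6.24381918e-01 6.27067383e-05 2.30090939e-01] [-3.14133411e+00  4.45251235e-05  3.14071222e-03]
scene (array([1.21990329, 0.08759892, 1.13758654]), array([-0.5128172 , -0.06737651, -0.85602181]))
analyser 0.75 [225.3 208.9] [ 0.6279 -0.0961  0.    ]
sill 0.59 [224.9 169.1] [ 0.4817 -0.129   0.03  ]
key_top 0.44 [244.9 167. ] [ 0.4682 -0.0568  0.0445]
spare_mid 0.67 [178.4 177.4] [ 0.5377 -0.2924  0.01  ]
trier_mid 0.78 [158.7 191.8] [ 0.6142 -0.3418  0.016 ]
bowl 0.73 [292.8 195.8] [0.5285 0.1316 0.    ]
spoon 0.83 [271.4 189.5] [0.5171 0.0514 0.    ]
side (array([ 0.50934189, -0.8975263 ,  0.70205279]), array([ 0.04479354,  0.82120672, -0.56899   ]))
analyser 0.66 [282.2 239. ] [ 0.6227 -0.1126  0.    ]
sill 0.95 [226.6 236.8] [ 0.4735 -0.1285  0.03  ]
tray_front 0.66 [243.6 227.5] [ 0.5189 -0.115   0.048 ]
key_top 0.46 [228.8 216. ] [ 0.48   -0.0593  0.0445]
spare_mid 0.97 [253.2 285. ] [ 0.5353 -0.2797  0.01  ]
trier_mid 0.78 [286.3 298.6] [ 0.6068 -0.3293  0.016 ]
bowl 0.87 [240.7 190.3] [0.5162 0.1284 0.    ]
spoon 0.64 [241. 206.] [0.5149 0.0442 0.    ]
wrist (array([0.62358469, 0.07992252, 0.37384087]), array([-0.00295918, -0.30358747, -0.95281998]))
analyser 0.67 [254.4 237.4] [ 0.6203 -0.1     0.    ]
sill 0.6 [139.4 274.1] [ 0.4799 -0.1347  0.03  ]
key_top 0.94 [123.1 214.7] [ 0.4766 -0.051   0.0445]
spare_mid 0.73 [192.  356.7] [ 0.5311 -0.2815  0.01  ]
bowl 0.96 [166.1  47. ] [0.5271 0.1226 0.    ]
spoon 0.86 [159.3 125.3] [0.5122 0.0408 0.    ]
```

View pics/scene0.png

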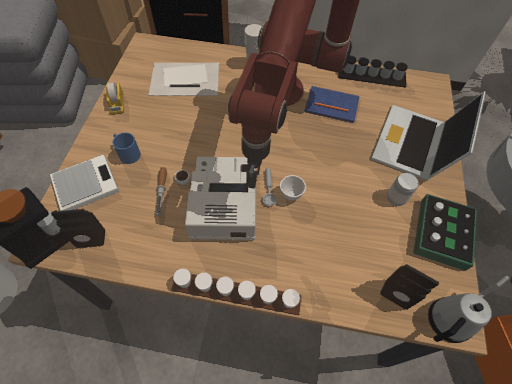

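View pics/wrist0.png

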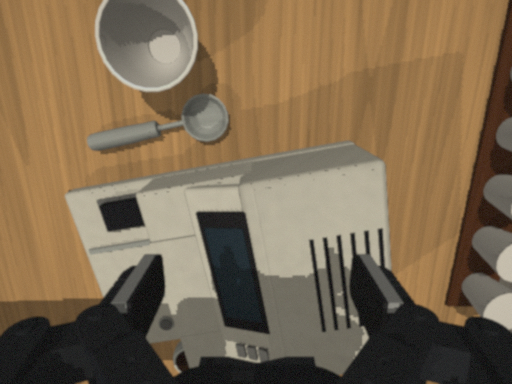

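The scene picture shows the analyser at about (222,205), with its sill facing the robot and the key at (245,167). In the wrist picture the key is at (122,213) and the spoon and bowl are above it, clear of the work. I'll turn the jaws along the analyser's y (yaw ≈ +0.2) with the camera on the robot's side, and move over the sill.

Emit:
step_arm --moves '[[[-1.5,-1.0,0,0.12],[-1.5,-1.0,0,0.12],[-1.5,-1.0,0,0.12],[-1.5,-1.0,0,0.12],[-1.5,-1.0,0,0.12],[-1.5,-1.0,0,0.12],[-1.5,-1.0,0,0.12],[-1.5,-1.0,0,0.12],[-1.5,-1.0,0,0.12],[-1.5,-1.0,0,0.12]]]' --grip 0

```text
t: 2.18
tool_pos: [0.4742, -0.1004, 0.2314]
tool_rot: [2.587, 1.782, 0.0]
contact_force: [0.1, 0.3, -0.1]
opening: 0.0853
```

Emit:
step_arm --moves '[[[0,0,0,0.115],[0,0,0,0.115],[0,0,0,0.115],[0,0,0,0.115],[0,0,0,0.11],[0,0,0,0]]]'

```text
t: 2.68
tool_pos: [0.475, -0.1, 0.2314]
tool_rot: [1.987, 2.433, 0.0]
contact_force: [0.2, 0.3, 0.1]
opening: 0.0852
```

Run:
```python
from h import *
s=readout.get_obs();print(s['t'],s['tool_pos'],s['tool_rot'],s['opening'],s['contact_force'])
for c in ['wrist','side','scene']:
    snap(c,c+'1')
    for n,z in [('analyser',0),('sill',.03),('tray_front',.048),('key_top',.0445)]:
        for d in nets.pinpoint(c,n)[:1]: print(c,n,d['confidence'],np.round(d['at'],1),np.round(onz(c,d['at'],z),4))
```

```text
2.6833 [ 0.47496385 -0.10002392  0.23143834] [1.98735329e+00 2.43274323e+00 1.52774515e-04] 0.08524442469389888 [0.1631936  0.2630583  0.13767334]
wrist analyser 0.75 [232.3 265. ] [ 0.6179 -0.1037  0.    ]
wrist sill 0.75 [229.  161.1] [ 0.4747 -0.13    0.03  ]
wrist tray_front 0.64 [227.5 202.7] [ 0.5157 -0.1231  0.048 ]
wrist key_top 0.86 [301.3 175.8] [ 0.472  -0.0518  0.0445]
side analyser 0.64 [282.  238.3] [ 0.6225 -0.1098  0.    ]
side sill 0.82 [228.1 237.8] [ 0.4775 -0.1327  0.03  ]
side tray_front 0.45 [246.1 227.2] [ 0.5255 -0.1142  0.048 ]
side key_top 0.66 [225.9 213.6] [ 0.472  -0.048   0.0445]
scene analyser 0.74 [221.9 206.9] [ 0.6224 -0.1096  0.    ]
scene sill 0.64 [224.1 171.2] [ 0.4914 -0.1298  0.03  ]
scene key_top 0.42 [244.4 167.2] [ 0.4694 -0.0585  0.0445]
```

View pics/wrist1.png

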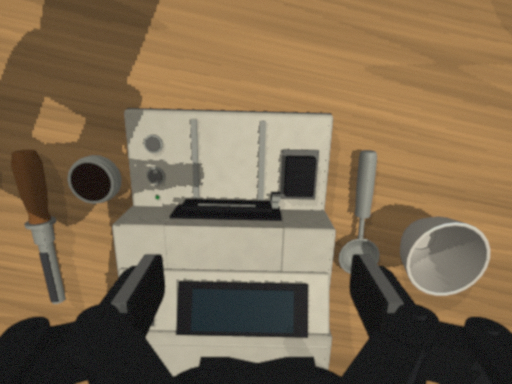

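The wrist picture shows the sill front edge running (125,111) to (331,113), the key at (299,175), the black tray front at (226,208) and the latch at (276,200). I'll zoom in to read the edges precisely.

Run:
```python
from h import *
im=cv2.imread('pics/wrist1.png')[100:235,105:345]
cv2.imwrite('pics/crop1.png',cv2.resize(im,None,fx=3.3,fy=3.3,interpolation=cv2.INTER_CUBIC))
```

```text
(no output)
```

View pics/crop1.png

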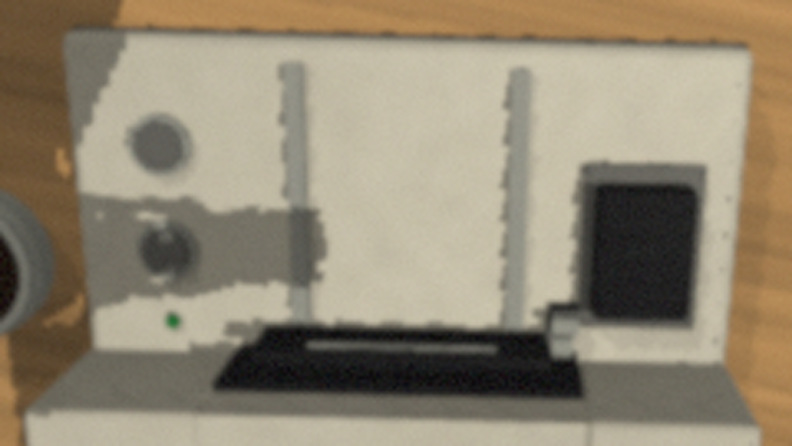

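```bash
cat > fit.py <<'E'
from h import *
from scipy.optimize import least_squares
def A2W(p,X): c,s=np.cos(p[2]),np.sin(p[2]); return np.array([p[0]+c*X[0]-s*X[1],p[1]+s*X[0]+c*X[1],X[2]])
E
python3 - <<'E'
from fit import *
P=[((66,31),(-.2,-.11,.03)),((748,46),(-.2,.11,.03)),((90,349),(-.095,-.11,.03)),((725,362),(-.095,.11,.03)),((26,410),(-.095,-.11,.086)),((758,424),(-.095,.11,.086)),
((592,184),(-.157,.061,.0445)),((697,186),(-.157,.093,.0445)),((690,320),(-.113,.093,.0445)),((589,316),(-.113,.061,.0445))]
P=[(np.array(a)/3.3+[105,100],b) for a,b in P]
f=lambda p:np.concatenate([proj('wrist',A2W(p,b))-a for a,b in P])
r=least_squares(f,[.62,-.1,.2],loss='soft_l1');p=r.x;print(p);print(np.round(f(p).reshape(-1,2),1))
for n,X in dict(key=(-.135,.077,.0445),tf=(-.106,0,.048),sill=(-.148,0,.03)).items():print(n,A2W(p,X),proj('side',A2W(p,X)),proj('scene',A2W(p,X)))
print(readout.get_obs()['tool_rot'])
E
```

```text
[ 0.62026455 -0.10462666  0.18058884]
[[-4.   0.2]
 [ 1.7 -0.5]
 [-0.9 -0.7]
 [ 0.3 -1.5]
 [-2.8  0.6]
 [ 1.9 -0. ]
 [ 1.1  0.5]
 [ 0.2  0.4]
 [-0.8  0.1]
 [ 0.2  0.8]]
key [ 0.47363003 -0.05312602  0.0445    ] [226.49781544 214.71004754] [245.61710617 168.36241663]
tf [ 0.51598832 -0.1236652   0.048     ] [242.58209867 229.67538132] [224.03080334 174.20686626]
sill [ 0.47467132 -0.13120877  0.03      ] [227.0294318 237.4612279] [224.7352364  167.45642667]
[-1.98963733e+00 -2.43122206e+00 -3.04122546e-06]
```

Emit:
step_arm --moves '[[[0.2,0.2,-2.0,-0.018],[0.2,0.3,-2.0,0],[0.2,0.3,-2.0,0],[0.16,0.14,-2.0,0],[0,0,-2.0,0],[0,0,-2.0,0],[0,0,-1.5,0],[0,0,0,0],[0,0,0,0],[0,0,0,0]]]' --grip 0.28

```text
t: 4.27
tool_pos: [0.4833, -0.0908, 0.0975]
tool_rot: [2.01, 2.412, 0.001]
contact_force: [-0.3, 0.3, -0.9]
opening: 0.0613
```

Run:
```python
from fit import *
s=readout.get_obs();print(s['t'],s['tool_pos'],s['tool_rot'],s['opening'],s['contact_force'])
a=snap('wrist','w2');b=snap('side','s2');
b=cv2.resize(b[170:270,180:310],None,fx=4,fy=4,interpolation=cv2.INTER_CUBIC)
cv2.imwrite('pics/side2c.png',b)
```

```text
4.2667 [ 0.48332387 -0.09084633  0.09748155] [2.01036458e+00 2.41212655e+00 9.32042139e-04] 0.06128949325292003 [-0.33506628  0.29985709 -0.91756228]
```

View pics/w2.png

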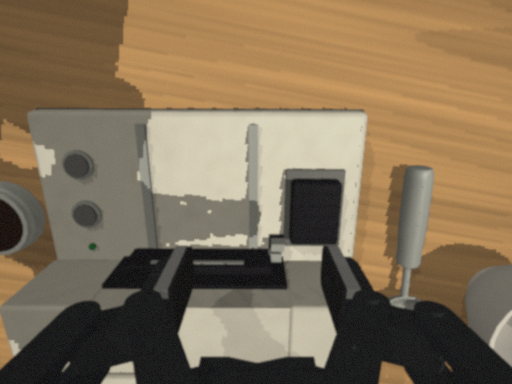

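View pics/side2c.png

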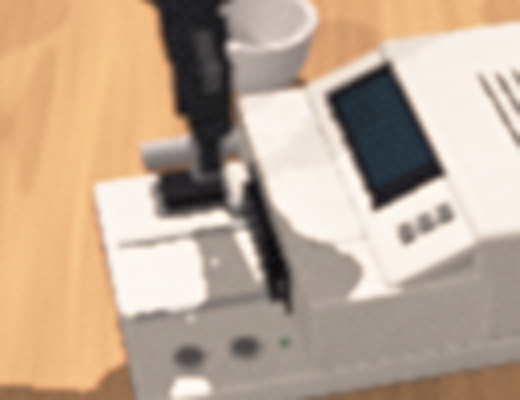

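```bash
python3 - <<'E'
from fit import *
P=[((28,111),(-.2,-.11,.03)),((366,111.5),(-.2,.11,.03)),((57,262),(-.095,-.11,.03)),((355,260),(-.095,.11,.03)),
((290,180),(-.157,.061,.0445)),((342,181),(-.157,.093,.0445)),((339,244),(-.113,.093,.0445)),((287,243),(-.113,.061,.0445))]
f=lambda p:np.concatenate([proj('wrist',A2W(p,b))-a for a,b in P])
r=least_squares(f,[.62,-.1,.2],loss='soft_l1');p=r.x;print(p);print(np.round(f(p).reshape(-1,2),1))
from scipy.spatial.transform import Rotation as Ro
s=readout.get_obs();T=Ro.from_rotvec(s['tool_rot']).as_matrix();o=np.array(s['tool_pos'])
d=o[:2]-p[:2];c,n=np.cos(p[2]),np.sin(p[2]);print('tcp in an',c*d[0]+n*d[1],-n*d[0]+c*d[1],'dyaw',np.arctan2(T[1,0],T[0,0])-np.pi/2-p[2])
for dz in (0,-.009):
  for x in (-.0453,-.0307,.0307,.0453):
    print(dz,x,[np.round(proj('wrist',o+T@np.array([x,y,dz])),0) for y in (-.011,.011)])
for X in [(-.133,.077,.09),(-.133,0,.09)]:print(proj('wrist',A2W(p,X)))
E
python3 - <<'E'
import cv2
im=cv2.imread('pics/w2.png')[160:320,110:390]
cv2.imwrite('pics/w2c.png',cv2.resize(cv2.convertScaleAbs(im,alpha=1.6,beta=25),None,fx=2.8,fy=2.8,interpolation=cv2.INTER_CUBIC))
E
```

```text
[ 0.62109859 -0.10300206  0.19258405]
[[-6.5  2.6]
 [ 2.1 -2.3]
 [-1.3 -2.1]
 [-0.5 -3.2]
 [ 1.5  1.8]
 [ 0.2  0.3]
 [-1.4  0. ]
 [ 3.1  1.5]]
tcp in an -0.13257271866569953 0.0380751088372617 dyaw -0.011454981132107467
0 -0.0453 [array([162., 239.]), array([166., 279.])]
0 -0.0307 [array([192., 239.]), array([195., 279.])]
0 0.0307 [array([318., 239.]), array([316., 278.])]
0 0.0453 [array([348., 239.]), array([344., 278.])]
-0.009 -0.0453 [array([157., 248.]), array([161., 289.])]
-0.009 -0.0307 [array([189., 248.]), array([192., 289.])]
-0.009 0.0307 [array([322., 248.]), array([319., 289.])]
-0.009 0.0453 [array([353., 248.]), array([349., 289.])]
[330.10964174 249.95275258]
[182.48484475 251.51933844]
```

View pics/w2c.png

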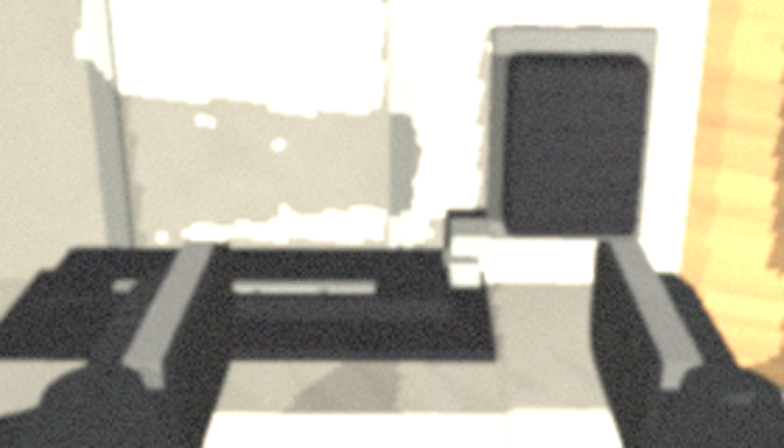

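The wrist crop shows both fingertips at about px (180,247) and (331,246), roughly 7 mm above the TCP plane. The right finger is in line with the key and the left one with the tray middle, clear of the latch. Going down to just above the key.

Emit:
step_arm --moves '[[[0,0,-1.5,0],[0,0,-1.5,0],[0,0,-1.0,0],[0,0,-0.8,0],[0,0,0,0],[0,0,0,0]]]'

```text
t: 4.87
tool_pos: [0.4826, -0.0906, 0.0484]
tool_rot: [-2.011, -2.413, 0.0]
contact_force: [-0.6, 0.1, 0.9]
opening: 0.0615
```

Emit:
step_arm --moves '[[[0,0,-0.4,0],[0,0,-0.2,0],[0,0,-0.2,0],[0,0,0,0],[0,0,0,0]]]'

```text
t: 5.28
tool_pos: [0.4826, -0.0906, 0.0403]
tool_rot: [2.011, 2.413, -0.0]
contact_force: [0.3, 0.2, 0.6]
opening: 0.0615
```

Emit:
step_arm --moves '[[[0,0,-0.2,0],[0,0,-0.1,0],[0,0,0,0],[0,0,0,0]]]'

```text
t: 5.62
tool_pos: [0.483, -0.0908, 0.0378]
tool_rot: [2.011, 2.413, 0.001]
contact_force: [-0.0, -0.8, 2.6]
opening: 0.0612
```

Run:
```python
from fit import *
a=snap('wrist','w3');b=snap('side','s3')
a=cv2.resize(cv2.convertScaleAbs(a[150:310,110:390],alpha=1.4,beta=20),(700,400),interpolation=cv2.INTER_CUBIC)
cv2.imwrite('pics/w3c.png',a)
```

```text
(no output)
```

View pics/w3c.png

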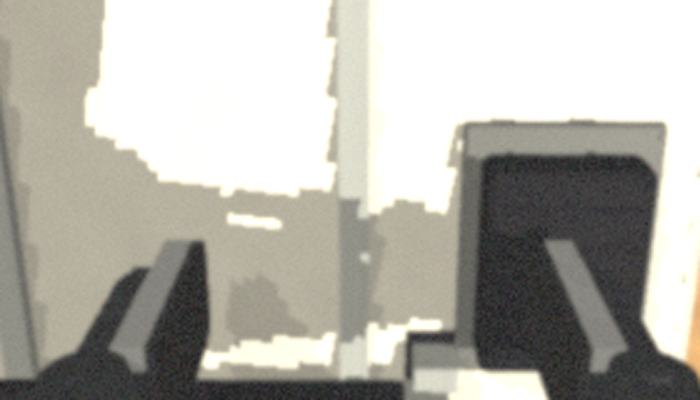

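The picture shows the right fingertip resting on the key, well inside its edges. The left finger is free in front of the tray, and the force has just started (2.6 N). Pressing now.

Emit:
step_arm --moves '[[[0,0,-0.3,0],[0,0,-0.3,0],[0,0,-0.2,0],[0,0,0,0],[0,0,0,0],[0,0,0,0]]]'

```text
t: 6.22
tool_pos: [0.4823, -0.0907, 0.03]
tool_rot: [-2.011, -2.412, 0.001]
contact_force: [-3.8, 0.1, 9.5]
opening: 0.0615
```

The key is right down (9.5 N, past its 5 N spring). The −x force of 3.8 N shows that the tray is pushing on the waiting finger. Holding to let it settle, then checking.

Emit:
step_arm --moves '[[[0,0,0,0],[0,0,0,0],[0,0,0,0],[0,0,0,0],[0,0,0,0],[0,0,0,0]]]'

```text
t: 6.72
tool_pos: [0.4823, -0.0907, 0.03]
tool_rot: [-2.011, -2.412, 0.001]
contact_force: [-4.9, 0.3, 9.8]
opening: 0.0615
```

Run:
```python
from fit import *
s=readout.get_obs();print(s['t'],s['contact_force'])
a=snap('wrist','w4')
cv2.imwrite('pics/w4c.png',cv2.resize(cv2.convertScaleAbs(a[150:310,110:390],alpha=1.4,beta=20),(700,400),interpolation=cv2.INTER_CUBIC))
```

```text
6.7167 [-4.93303379  0.30728851  9.7928567 ]
```

View pics/w4c.png

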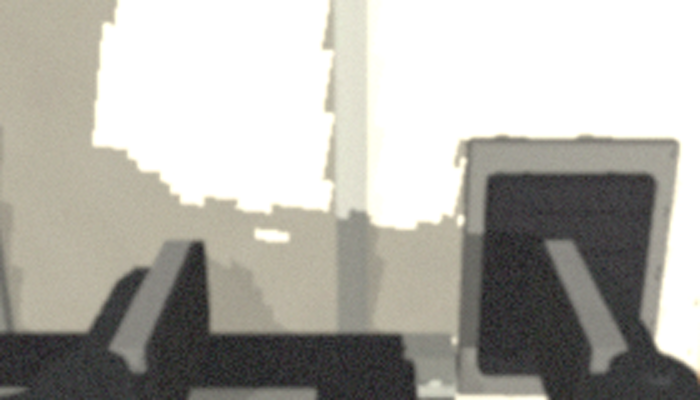

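The tray panel has come forward to meet the left finger (its edge is at crop row 333) and the key is sunk, so the tray is caught and still. Now I'll raise the finger off the key, keeping it in front of the panel (tip z ≈ 48 mm, panel top 61 mm), and draw back slowly.

Emit:
step_arm --moves '[[[0,0,-0.0,0],[0,0,0.2,0],[0,0,0.2,0],[0,0,0.2,0],[0,0,0.2,0],[0,0,0.2,0],[0,0,0.2,0],[0,0,0,0],[0,0,0,0]]]'

```text
t: 7.52
tool_pos: [0.4814, -0.0901, 0.0404]
tool_rot: [-2.01, -2.411, 0.001]
contact_force: [-4.4, 0.7, -1.9]
opening: 0.0614
```

Emit:
step_arm --moves '[[[-0.1,-0.02,0,0],[-0.2,-0.04,0,0],[-0.2,-0.04,0,0],[-0.2,-0.04,0,0],[-0.2,-0.04,0,0],[-0.2,-0.04,0,0],[-0.2,-0.04,0,0],[-0.2,-0.04,0,0],[-0.2,-0.04,0,0],[-0.2,-0.04,0,0]]]'

```text
t: 8.35
tool_pos: [0.4636, -0.0944, 0.0415]
tool_rot: [2.011, 2.413, 0.0]
contact_force: [-2.9, 1.2, -1.2]
opening: 0.0619
```

Emit:
step_arm --moves '[[[-0.2,-0.04,0,0],[-0.2,-0.04,0,0],[-0.2,-0.04,0,0],[-0.2,-0.04,0,0],[-0.2,-0.04,0,0],[-0.2,-0.04,0,0],[-0.2,-0.04,0,0],[-0.2,-0.04,0,0],[-0.2,-0.04,0,0],[-0.2,-0.04,0,0]]]'

```text
t: 9.18
tool_pos: [0.4436, -0.0985, 0.0415]
tool_rot: [2.011, 2.413, 0.0]
contact_force: [-1.8, 0.9, -0.9]
opening: 0.0612
```

Emit:
step_arm --moves '[[[-0.2,-0.04,0,0],[-0.2,-0.04,0,0],[-0.2,-0.04,0,0],[-0.2,-0.04,0,0],[-0.2,-0.04,0,0],[-0.1,-0.02,0,0],[-0.1,-0.02,0,0],[-0.1,-0.02,0,0],[0,0,0,0]]]'

```text
t: 9.93
tool_pos: [0.431, -0.1013, 0.0416]
tool_rot: [2.01, 2.412, 0.001]
contact_force: [0.1, -0.7, 0.5]
opening: 0.0618
```

Emit:
step_arm --moves '[[[-0.1,-0.02,0,0],[-0.1,-0.02,0,0],[-0.1,-0.02,0,0],[-0.2,-0.04,0,0],[-0.2,-0.04,0,0],[-0.3,-0.06,0,0],[-0.5,-0.1,0,0],[-0.5,-0.1,0,0],[-0.5,-0.1,0,0],[0,0,0,0]]]'

```text
t: 10.77
tool_pos: [0.4045, -0.106, 0.041]
tool_rot: [-2.012, -2.412, 0.0]
contact_force: [-0.2, 0.2, -0.3]
opening: 0.0614
```

Emit:
step_arm --moves '[[[0,0,1,0],[0,0,1.5,0],[0,0,2,0],[0,0,2,0],[0,0,2,0],[0,0,2,0],[0,0,2,0],[0,0,2,0],[0,0,0,0],[0,0,0,0]]]'

```text
t: 11.6
tool_pos: [0.4065, -0.1064, 0.1882]
tool_rot: [2.009, 2.411, 0.002]
contact_force: [-0.2, 0.3, -0.8]
opening: 0.0615
```

Run:
```python
from fit import *
s=readout.get_obs();print(s['t'],s['tool_pos'],s['contact_force'])
p=(.6207,-.1038,.187)
a=snap('wrist','w5')
for c in ('wrist','side'):
    if c=='side': snap(c,'s5')
    for n,X in [('tray_front',(-.176,0,.048)),('cell_mid',None),('key_top',(-.135,.077,.0445)),('tray_seat',None),('spare_mid',None)]:
        d=nets.pinpoint(c,n)[:1]; print(c,n,[(e['confidence'],e['at'], np.round(onz(c,e['at'],.048),3)) for e in d], X and proj(c,A2W(p,X)))
cv2.imwrite('pics/w5c.png',cv2.resize(a,(720,540)))
```

```text
11.6 [ 0.40649952 -0.10635779  0.1881951 ] [-0.15120706  0.31909124 -0.83050711]
wrist tray_front [(0.75, [219.1, 217.2], array([ 0.444, -0.134,  0.048]))] [215.46120148 220.31138575]
wrist cell_mid [(0.67, [217.2, 262.9], array([ 0.491, -0.128,  0.048]))] None
wrist key_top [(0.6, [297.0, 251.9], array([ 0.466, -0.054,  0.048]))] [295.46014694 257.67042132]
wrist tray_seat [] None
wrist spare_mid [(0.82, [80.4, 255.4], array([ 0.507, -0.26 ,  0.048]))] None
side tray_front [(0.66, [219.6, 232.9], array([ 0.456, -0.133,  0.048]))] [216.21382438 233.98617849]
side cell_mid [(0.88, [233.3, 229.6], array([ 0.492, -0.122,  0.048]))] None
side key_top [(0.71, [228.5, 214.9], array([ 0.479, -0.059,  0.048]))] [226.53698067 214.73409342]
side tray_seat [(0.91, [231.2, 232.2], array([ 0.486, -0.132,  0.048]))] None
side spare_mid [(0.7, [255.0, 286.6], array([ 0.538, -0.319,  0.048]))] None
```

View pics/w5c.png

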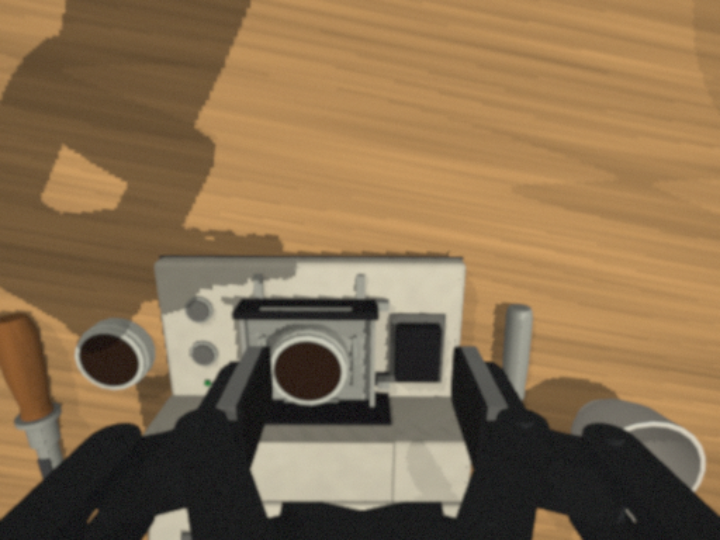

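The tray is fully out: the net finds its front within about 4 px of where the stop should put it. The cell is in its seat at (0.491, −0.128), where I expect (0.493, −0.128). The key is up, the neighbours haven't moved, and the hand is 15 cm clear with no contact force. Handing in.

```bash
python3 -c "
from station import ctrl;print(ctrl.finish_job())"
```

```text
the job is handed in; nothing more can be done
None
```

The analyser's sample tray is open at its stop with the cell in its seat, and the job is handed in after about 12 of the 35 s allowed.

- **Press and catch:** One fingertip pressed the key right down (about 9.5 N, above its 5 N spring). The other finger waited about 15 mm in front of the tray. The tray came to rest against that finger with a steady 4–5 N push, and I held the key down for about 0.8 s in all.
- **Draw out:** I lifted off the key and drew back at about 24 mm/s. The tray's push on the finger fell from 4.4 to 1.8 N and reached zero about 53 mm into the draw, where the stop was expected. I then backed away and raised the hand.
- **Last checks:**
  - The tray front was within about 4 px of its fully-out position in both the wrist and side pictures.
  - The cell was within about 2 mm of its seat in the wrist picture. In the side picture it came out about 6 mm off in y, which I put down to network error.
  - The network found the key within 6 px of where it stands when up.
  - The contact force was near zero.
  - The spare cell, trier, spoon and bowl looked unmoved in the wrist picture. I did not look again at the mug or the tin, which the arm never came near.

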